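# Clear the warming plate and plug in its probe

### The arm

A 6-joint arm with a two-finger parallel gripper is mounted at the origin on the work surface. World frame = base frame: x ahead of the robot, y to its left, z up, the work surface at z = 0. Lengths are in mm, angles in degrees, forces in N, time in s.
With the tool pointing down it reaches from about 350 to 850 mm from the base axis. Payload 8.1 kg.
Tool frame: the origin (TCP) lies midway between the tips of the shut fingers; the grasp point (between the pads) lies 19 mm behind it; z points along the fingers, y is the line along which they close (so a half turn about z gives the same grasp; the last joint's range is limited). The gripper opens to 85 mm and grips with 20 to 120 N. Pads are 22 mm wide; open, the fingers measure 114 mm over their backs; the gripper's body (76 mm by 85 mm) begins 54 mm behind the grasp point. The pads swing forward as they close: fully open they stand 13 mm farther back than shut.
Start: joints at [-81.784, 7.471, 85.268, -0, 87.261, -4.893], TCP at [136.106, -584.363, 231.292] pointing down, gripper open.
Joint ranges: [-169.43, 169.43], [-51.17, 129.36], [1.28, 143.12], [-76.62, 256.62], [0, 156.53], [-152.29, 152.29]. Speed limits (degrees/s): [136.94, 136.94, 159.86, 180, 180, 180].

### API

Orientations are given as [roll, pitch, yaw] about the fixed x, y, z axes, in that order (R = Rz(yaw) Ry(pitch) Rx(roll)).
In Python, from bench import sensors, optics, r gives the robot as it stands.
- The arm moves only by the tool apply_moves, never from a script. Its argument "targets" is a list of rows, each a list of 7 numbers: the shift along the tool's x, y, z in mm, then the turn, a rotation vector about the tool's x, y, z in rad, then the closure, from 0 (fully open) to 1 (shut). In form: [[x, y, z, wx, wy, wz, claw], ...]. A call has 1 to 20 rows; each row shifts and turns the commanded pose from where the row before left it, along the tool's axes as they then stand; what a row does not reach is not made up. A row lasts 1/8 s, in which the tool goes at most 62.5 mm and 10.7 degrees, less where a joint would pass 70% of its speed; a pose out of reach is approached as far as the arm can. A call is refused whole if a number of a shift passes 62.5 or a number of a turn 0.188, either way. A call with a gripper value outside its range is refused whole. The fingers move at their own pace and stop on an object; "force" is the grip in N (left out, the last holds). Time passes only in rows, so rows that do not move let the fingers close. It gives the time, the measured TCP pose, the force, the opening and the grip force at its end, in the units of the state.
- sensors.sense(): the state, without advancing time (a new reading comes with each control period).
- optics.snapshot(name): name is "scene" or "top" or "wrist"; returns the picture (480x640x3 uint8, red, green, blue); there is no depth.
- optics.get_calibration(name): a dict with "camera_matrix" (3x3 intrinsics, pixels), "pose" (4x4, takes a point from camera to world coordinates). Camera axes: x right, y down, z forward; pixel columns grow to the right and rows downward; lengths in mm; the calibration is good to about 2 mm. The wrist camera is an equidistant fisheye: a pixel r from the principal point sees the ray r / f radians off the axis. A picture is of the moment at which its call begins: read the wrist's pose just before it. get_calibration takes no time and is no camera call; for the wrist camera it gives the pose at the moment of the call.
- r.hand_in(): hands the job in; it is judged then, once.
The state is a dict: "time": time; "joint_pos": joint angles; "qd": joint speeds; "joint_efforts": joint torques, N m; "tool_pos": TCP position; "tcp_rot": TCP orientation; "ft_force": force on the tool from outside, world axes, zero at the start; "wrist_torque": the same for the moment, N m; "finger_gap": finger opening in mm; "grip_force": force on a finger pad.
Only numpy, scipy, OpenCV 4.12 (cv2) and the standard library are available. Lean on these libraries where they do the work, as an engineer would, in place of code of your own. Each camera call takes 0.05 s, during which the arm holds its last target. There are 200 camera calls.

### The job

Get the warming plate ready: with the scraper block, wipe the three glass chips off the steel plate onto the bench (keep the fingers off the broken glass), and stand the scraper on the bench again, clear of the plate. Then take the temperature probe out of its wooden stand and push its stem into the opening of the plate's terminal block until its collar rests on the block. Leave the bowl, the paperweight and the tape measure where they are.

Things in the scene. Friction and masses are not known exactly. Their poses are not given: they have to be found in the camera images.
- plate: Fixed steel plate 170 (x) x 240 (y) x 25 mm; top face 25 mm above the bench. Origin: centre of underside; z up, x roughly away from the robot. Its grey terminal block, 50 x 80 x 55 mm tall, stands on it at plate x = +35 to +85, y = -40 to +40 mm, top 80 mm above the bench. Rest of the top is bare; chip middles start at x = -62 to 0, y = -60 to +60 mm.
- socket (a point): Centre of the mouth of the round opening in the top of the terminal block, 80 mm above the bench; z up. The opening is 15 mm wide with a 3 mm chamfer at the mouth, 50 mm deep, straight down.
- stand: Fixed wooden block 70 x 70 x 60 mm tall with one upright hole 16 mm wide, 54 mm deep, in the middle of its top; the probe starts in it. Origin: centre of its underside. It and the scraper flank the plate, one left and one right, either way round.
- probe: Loose rigid probe, upright in the stand, collar on the stand's top: steel stem 12 mm thick, 48 mm long, tapered tip; steel collar 34 mm wide, 6 mm thick; round black handle 26 mm thick, 56 mm long. 110 mm in all, about 0.12 kg. Origin: the stem's tip; z up along the axis. The handle spans z = 54 to 110 mm; grip at about z = 85 mm.
- probe_shoulder (a point): Centre of the underside of the probe's collar, on its axis, 48 mm above the stem's tip.
- scraper: Loose wooden scraper block standing on its blade: foot 100 (x) x 36 (y) x 28 mm tall, under it a rubber strip 32 mm wide (part of the 28); above it a handle rib 70 (x) x 20 (y) mm, from 28 to 83 mm high. About 0.22 kg. Origin: centre of its underside, z up. Grip it across the rib (along y); it wipes along its y.
- bowl: Bystander: loose glass bowl, 110 mm across and 50 mm tall, beyond the plate. Origin: centre of its underside.
- dome: Bystander: loose amber glass paperweight, 72 mm across and 50 mm tall, beyond the plate. Origin: centre of its underside.
- tape: Bystander: loose metal tape measure, 65 x 34 x 62 mm tall, beyond the plate on the left. Origin: centre of its underside.
- chip0_mid (a point): Middle of one loose piece of broken greenish glass, about 32 mm across and 16 mm tall, about 20 g, lying flat on the plate; this point is 8 mm above its underside.
- chip0: The same piece of glass as chip0_mid; origin at the centre of its underside as it lies at the start.
- chip1_mid (a point): Middle of one loose piece of broken greenish glass, about 30 mm across and 16 mm tall, about 20 g, lying flat on the plate; this point is 8 mm above its underside.
- chip1: The same piece of glass as chip1_mid; origin at the centre of its underside as it lies at the start.
- chip2_mid (a point): Middle of one loose piece of broken greenish glass, about 32 mm across and 16 mm tall, about 20 g, lying flat on the plate; this point is 8 mm above its underside.
- chip2: The same piece of glass as chip2_mid; origin at the centre of its underside as it lies at the start.

How it is judged (in metres and radians):
On the way, in this order (a step that is already met when the one before it is completed fails the run):
1. all three chips wiped off the plate onto the bench, the probe not yet in the terminal block (height (world z) of each of chip0_mid, chip1_mid, chip2_mid below 0.025 m and horizontal distance between probe_shoulder and socket above 0.03 m), for 0.2 s.
2. the probe's stem fully in the opening of the terminal block (z of probe_shoulder in the frame of socket between -0.004 and 0.005 m and horizontal distance between probe_shoulder and socket below 0.006 m and angle between probe's own z axis and vertical below 0.12 rad), for 0.2 s.
At the end, for the whole second after the job is handed in: Chips on the bench, middles below the plate's top face (25 mm); probe in the terminal block, collar within 5 mm of its top and 6 mm of the opening's centre, upright within 0.12 rad; scraper upright within 0.15 rad on the bench, underside under 8 mm high; probe and scraper at rest (all of step 2 and height (world z) of chip0_mid between -0.01 and 0.025 m and height (world z) of chip1_mid between -0.01 and 0.025 m and height (world z) of chip2_mid between -0.01 and 0.025 m and height (world z) of scraper between -0.01 and 0.008 m and angle between scraper's own z axis and vertical below 0.15 rad and linear speed of each of probe, scraper below 0.02 m/s); the robot touches nothing.
It fails at once if the fingers touch a glass chip (contact force between the fingers and chip0 above 0.5 N or contact force between the fingers and chip1 above 0.5 N or contact force between the fingers and chip2 above 0.5 N).
It fails at once if a bystander (bowl, paperweight or tape measure) is moved by more than 30 mm (distance of any of bowl, dome, tape from where it was at the start of the episode above 0.03 m).
It also fails if it takes over 72 s, if anything falls off the work surface, if the arm or the gripper's body presses on something with over 40 N, if the wrist force passes 120 N, or if a joint passes its speed limit or range.

## Working session

There is one attempt and no reset: what is moved stays moved. The work goes in short steps, Python scripts to look and compute and a tool call to move; the robot and the scene stay as the last step left them, time stands still between calls to the robot, and variables do not carry over. Pictures are saved under pics/ and viewed, at most 10 in all, crops included, and the job is handed in when it is done.

Besides the shell and the picture viewer there is one more tool, called as name([rows], argument=value, ...), one row to a line, values as JSON. apply_moves: Moves the arm, as the interface text tells. Its arguments: {"type":"object","properties":{"targets":{"type":"array"},"force":{"type":"number"}},"required":["targets"]}

```bash
mkdir -p pics; python3 - <<'E'
from bench import sensors, optics, r
import cv2,numpy as np
np.set_printoptions(precision=4,suppress=True)
for n in("top","scene"):
    c=optics.get_calibration(n);print(n,np.array(c["camera_matrix"]).tolist(),np.array(c["pose"]).round(4).tolist())
    im=optics.snapshot(n);cv2.imwrite(f"pics/{n}0.png",im[...,::-1])
print(sensors.sense())
E
```

```text
top [[458.1235826454184, 0.0, 323.1212829677018], [0.0, 458.1235826454184, 231.9974993553098], [0.0, 0.0, 1.0]] [[0.0395, -0.978, 0.2047, 367.4086], [-0.9992, -0.0397, 0.0029, 1.5195], [0.0053, -0.2046, -0.9788, 1181.235], [0.0, 0.0, 0.0, 1.0]]
scene [[518.3593394780503, 0.0, 321.67377354954465], [0.0, 518.3593394780503, 235.75303296166868], [0.0, 0.0, 1.0]] [[0.4646, 0.7439, -0.4804, 1078.2337], [0.8855, -0.3902, 0.2522, -226.5922], [0.0002, -0.5426, -0.84, 912.066], [0.0, 0.0, 0.0, 1.0]]
{'time': 0.1, 'joint_pos': array([-81.7841,   7.5123,  85.324 ,   0.0011,  87.2595,  -4.8939]), 'qd': array([-0.0111,  0.0686, -0.1151,  0.0571,  0.073 , -0.0213]), 'joint_efforts': array([  0.0009, -57.0956, -50.1941,  -0.0003,   0.0081,  -0.    ]), 'tool_pos': array([ 136.0407, -583.8712,  230.3243]), 'tcp_rot': array([-179.9046,   -0.0093,   13.1098]), 'ft_force': array([-0.0231, -0.7352, -0.012 ]), 'wrist_torque': array([0.0266, 0.0024, 0.0539]), 'grip_force': 0.0, 'finger_gap': 85.3351902995137}
```

View pics/top0.png

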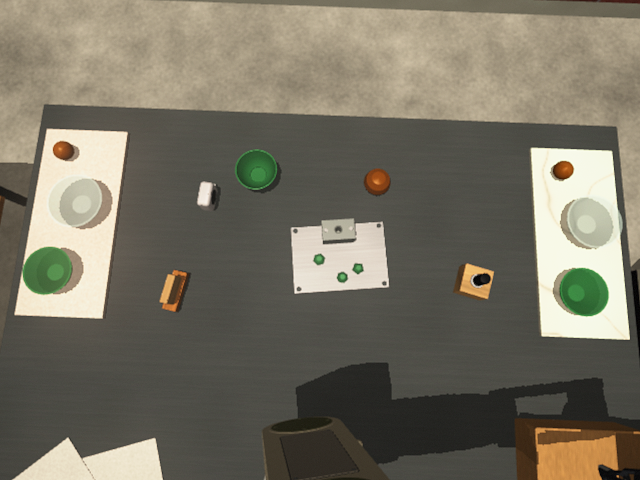

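View pics/scene0.png

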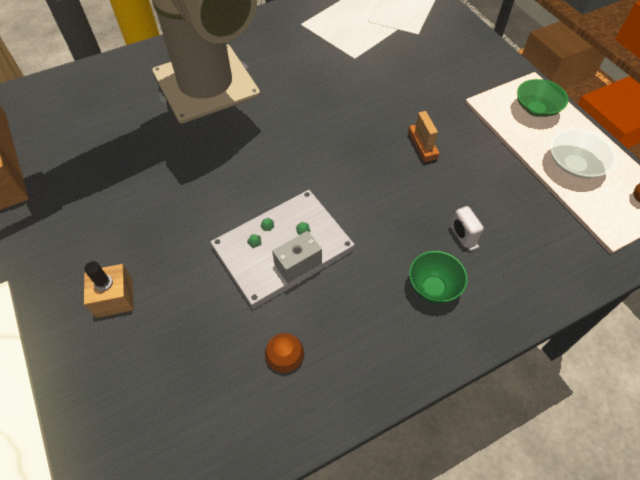

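Top view: plate centre about (340,257), terminal block hole at (338,230), chips at (319,259), (358,268) and (342,277). The scraper is on the left at (174,290) and the stand with the probe on the right at (476,281). The bowl (256,170), dome (377,181) and tape (207,194) lie beyond the plate, and the scene view agrees.

```bash
cat > h.py <<'E'
import cv2,numpy as np
from bench import sensors,optics,r
np.set_printoptions(precision=1,suppress=True)
def cast(n,px,z,c=None):
    c=c or optics.get_calibration(n);K=np.array(c["camera_matrix"]);T=np.array(c["pose"])
    px=np.atleast_2d(np.array(px,float));d=np.c_[px,np.ones(len(px))]@np.linalg.inv(K).T
    if n=="wrist":
        a=d[:,:2];t=np.linalg.norm(a,axis=1,keepdims=True);d=np.c_[a/np.maximum(t,1e-9)*np.sin(t),np.cos(t)]
    d=d@T[:3,:3].T;o=T[:3,3];return o+d*((z-o[2])/d[:,2])[:,None]
def blobs(m,amin=20):
    cs,_=cv2.findContours(m.astype(np.uint8),cv2.RETR_EXTERNAL,cv2.CHAIN_APPROX_NONE)
    return [c for c in cs if cv2.contourArea(c)>=amin]
def cen(c):
    M=cv2.moments(c);return [M["m10"]/M["m00"],M["m01"]/M["m00"]]
E
python3 - <<'E'
from h import *
for n,boxes in (("top",dict(plate=(280,210,400,305),scr=(150,260,200,320),st=(445,255,505,305))),("scene",dict(plate=(200,180,365,310),scr=(400,105,450,170),st=(75,250,140,325)))):
    im=cv2.imread(f"pics/{n}0.png");hsv=cv2.cvtColor(im,cv2.COLOR_BGR2HSV);H,S,V=[hsv[...,i].astype(int) for i in range(3)]
    def box(m,b):
        o=np.zeros_like(m);x0,y0,x1,y1=b;o[y0:y1,x0:x1]=m[y0:y1,x0:x1];return o
    p=max(blobs(box((V>90)&(S<70),boxes["plate"])),key=cv2.contourArea)
    q=cv2.approxPolyDP(cv2.convexHull(p),6,True)[:,0];print(n,"plate",q.tolist());print(cast(n,q,25))
    for c in blobs(box((H>35)&(H<90)&(S>100),boxes["plate"])):
        print("chip",cen(c),cv2.contourArea(c),cast(n,cen(c),33)[0])
    for nm in("scr","st"):
        m=box((S>80)&(V>60)&(H<30),boxes[nm]);cs=blobs(m)
        for c in cs:
            R=cv2.minAreaRect(c);print(nm,cv2.contourArea(c),np.array(R[0]),np.array(R[1]),R[2])
        x0,y0,x1,y1=boxes[nm]
    s=[cv2.resize(im[b[1]:b[3],b[0]:b[2]],(390,390*(b[3]-b[1])//(b[2]-b[0]))) for b in boxes.values()]
    for i,x in enumerate(s[1:]): print("crop scale",390/(list(boxes.values())[i+1][2]-list(boxes.values())[i+1][0]))
    a=np.zeros((600,800,3),np.uint8)
    for i,x in enumerate(s[1:]): a[:min(600,x.shape[0]),i*400:i*400+390]=x[:600]
    cv2.imwrite(f"pics/{n}_crop.png",a)
E
```

```text
top plate [[382, 221], [388, 287], [294, 293], [290, 227]]
[[ 644.5 -146.4   25. ]
 [ 474.5 -163.8   25. ]
 [ 450.1   71.8   25. ]
 [ 618.9   91.    25. ]]
chip [341.9259259259259, 277.0] 54.0 [494.2 -46.8  33. ]
chip [357.55, 267.89666666666665] 50.0 [518.7 -85.4  33. ]
chip [318.65476190476187, 258.9642857142857] 56.0 [537.4  13.5  33. ]
scr 702.5 [172.4 289.7] [20.3 41.8] 16.699243545532227
st 1061.5 [473.5 281.4] [35.7 33. ] 14.03624439239502
crop scale 7.8
crop scale 6.5
scene plate [[336, 182], [351, 201], [361, 244], [253, 307], [205, 242], [216, 216], [293, 183]]
[[ 461.7  132.4   25. ]
 [ 521.9  136.    25. ]
 [ 625.3  100.8   25. ]
 [ 651.7 -147.7   25. ]
 [ 474.6 -176.1   25. ]
 [ 424.9 -132.8   25. ]
 [ 420.6   48.1   25. ]]
chip [253.83730158730157, 239.25] 42.0 [519.5 -87.3  33. ]
chip [302.42679127725853, 227.01557632398752] 53.5 [538.4  12.5  33. ]
chip [266.9357429718875, 222.52208835341364] 41.5 [494.6 -47.1  33. ]
scr 956.0 [425.2 136.4] [49.9 27.1] 61.69924545288086
st 1774.0 [107.3 290.6] [48.8 52.6] 78.69007110595703
crop scale 7.8
crop scale 6.0
```

View pics/top_crop.png

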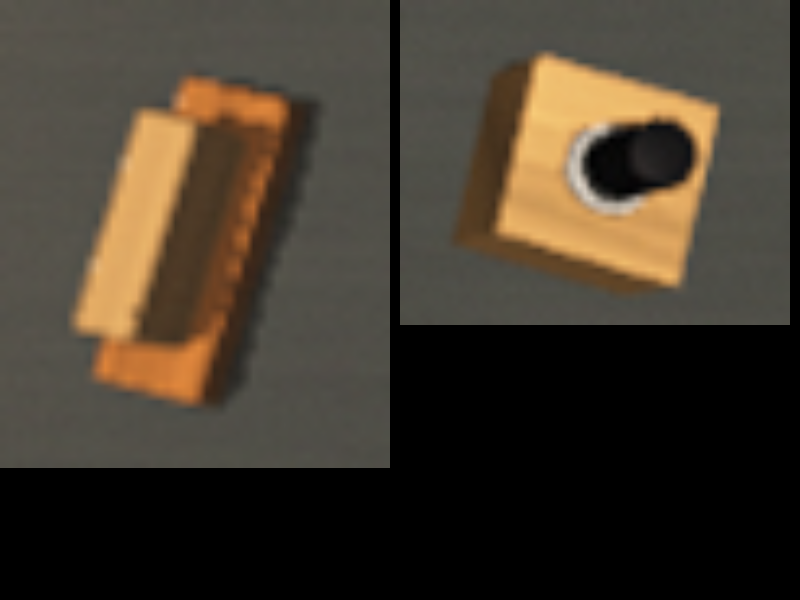

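The crop shows the scraper's rib top at crop corners (137,107), (197,122), (135,340), (73,330), and its foot top at (188,75), (290,97), (205,405), (95,380). The stand top is at (543,53), (720,105), (680,288), (495,235) and the handle top at (660,155).

```bash
python3 - <<'E'
from h import *
A=lambda l,s,o:np.array(l)/s+o
def rect(n,px,z):
    p=cast(n,px,z)[:,:2];e=[p[(i+1)%4]-p[i] for i in range(4)]
    L=[np.linalg.norm(x) for x in e];print(n,p.mean(0),np.array(L),"yaw of edges",np.array([np.degrees(np.arctan2(x[1],x[0])) for x in e]))
rect("top",A([(137,107),(197,122),(135,340),(73,330)],7.8,[150,260]),83)
rect("top",A([(188,75),(290,97),(205,405),(95,380)],7.8,[150,260]),28)
st=A([(143,53),(320,105),(280,288),(95,235)],6.5,[445,255]);rect("top",st,60)
print("handle top",cast("top",A([(260,155)],6.5,[445,255]),122),"collar",cast("top",A([(212,168)],6.5,[445,255]),64))
print("hole",cast("top",[338,230],80))
c=np.array([547,-36.85]);t=np.radians(6.1);R=np.array([[np.cos(t),-np.sin(t)],[np.sin(t),np.cos(t)]])
for p in ([494.3,-47],[519,-86.3],[537.9,13]):print("chip in plate",R.T@(np.array(p)-c))
print("socket",c+R@[60,0]); print("start",c+R@[-28,108],"end",c+R@[-28,-150])
im=cv2.imread("pics/scene0.png");hsv=cv2.cvtColor(im,cv2.COLOR_BGR2HSV)
E
```

```text
top [444.  370.2] [19.3 67.8 19.2 69.5] yaw of edges [-101.6  170.    83.3   -9.9]
top [444.2 369.2] [ 34.1 100.4  36.3 100.1] yaw of edges [-99.8 170.2  79.8 -11. ]
top [ 494.4 -377.2] [68.8 71.6 70.9 72.4] yaw of edges [-104.5  165.8   76.1  -15.8]
handle top [[ 493.3 -374.5  122. ]] collar [[ 494.6 -376.8   64. ]]
hole [[604.2 -31.5  80. ]]
chip in plate [-53.5  -4.5]
chip in plate [-33.1 -46.2]
chip in plate [-3.8 50.5]
socket [606.7 -30.5]
start [507.7  67.6] end [ 535.1 -189. ]
```

View pics/scene_crop.png

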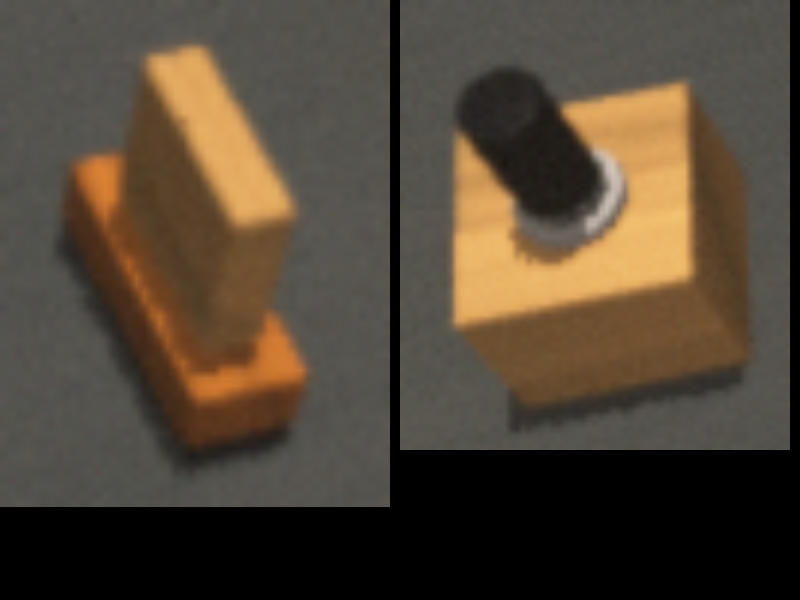

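The crop is consistent with the top view: the scraper stands upright at about (444,370) with yaw -10°, the stand is at (494,-377), and all the sizes match. Now moving towards the scraper.

apply_moves([
  [0, 0, 0, 0, 0, 0.135, 0],
  [0, 0, 0, 0, 0, 0.135, 0],
  [0, 0, 0, 0, 0, 0.135, 0],
  [21.2, -44.7, 0, 0, 0, 0, 0],
  [21.2, -44.7, 0, 0, 0, 0, 0],
  [21.2, -44.7, 0, 0, 0, 0, 0],
  [21.2, -44.7, 0, 0, 0, 0, 0],
  [21.2, -44.7, 0, 0, 0, 0, 0],
  [21.2, -44.7, 0, 0, 0, 0, 0],
  [21.2, -44.7, 0, 0, 0, 0, 0],
  [21.2, -44.7, 0, 0, 0, 0, 0],
  [21.2, -44.7, 0, 0, 0, 0, 0],
  [21.2, -44.7, 0, 0, 0, 0, 0],
  [21.2, -44.7, 0, 0, 0, 0, 0],
  [21.2, -44.7, 0, 0, 0, 0, 0],
])

```text
time: 1.98
tool_pos: [481.1, -99.3, 231.0]
tcp_rot: [180.0, 0.0, -10.1]
ft_force: [1.0, -1.4, -0.3]
finger_gap: 85.4
grip_force: 0.0
```

apply_moves([
  [-11.7, -45.7, 0, 0, 0, 0, 0],
  [-11.7, -45.7, 0, 0, 0, 0, 0],
  [-11.7, -45.7, 0, 0, 0, 0, 0],
  [-11.7, -45.7, 0, 0, 0, 0, 0],
  [-11.7, -45.7, 0, 0, 0, 0, 0],
  [-11.7, -45.7, 0, 0, 0, 0, 0],
  [-11.7, -45.7, 0, 0, 0, 0, 0],
  [-11.7, -45.7, 0, 0, 0, 0, 0],
  [-11.7, -45.7, 0, 0, 0, 0, 0],
  [-11.7, -45.7, 0, 0, 0, 0, 0],
  [0, 0, 0, 0, 0, 0, 0],
  [0, 0, 0, 0, 0, 0, 0],
])

```text
time: 3.48
tool_pos: [445.2, 369.3, 230.6]
tcp_rot: [179.9, 0.0, -10.1]
ft_force: [-0.5, 0.5, -0.9]
finger_gap: 85.8
grip_force: 0.0
```

apply_moves([
  [0, 0, 35, 0, 0, 0, 0],
  [0, 0, 40, 0, 0, 0, 0],
  [0, 0, 40, 0, 0, 0, 0],
  [0, 0, 40, 0, 0, 0, 0],
  [0, 0, 24, 0, 0, 0, 0],
  [0, 0, 14, 0, 0, 0, 0],
  [0, 0, 0, 0, 0, 0, 0],
  [0, 0, 0, 0, 0, 0, 1],
  [0, 0, 0, 0, 0, 0, 1],
  [0, 0, 0, 0, 0, 0, 1],
  [0, 0, 0, 0, 0, 0, 1],
  [0, 0, 0, 0, 0, 0, 1],
  [0, 0, 0, 0, 0, 0, 1],
  [0, 0, 0, 0, 0, 0, 1],
  [0, 0, 0, 0, 0, 0, 1],
], force=70)

```text
time: 5.35
tool_pos: [445.9, 369.9, 38.9]
tcp_rot: [-180.0, -0.0, -10.1]
ft_force: [-0.4, 1.5, 5.2]
finger_gap: 19.0
grip_force: 70.2
```

apply_moves([
  [0, 0, -20, 0, 0, 0, 1],
  [0, 0, -35, 0, 0, 0, 1],
  [0, 0, -35, 0, 0, 0, 1],
  [0, 0, 0, 0, 0, -0.141, 1],
  [0, 0, 0, 0, 0, -0.142, 1],
  [1.9, 20, 0, 0, 0, 0, 1],
  [3.6, 38.8, 0, 0, 0, 0, 1],
  [3.6, 38.8, 0, 0, 0, 0, 1],
  [3.6, 38.8, 0, 0, 0, 0, 1],
  [3.6, 38.8, 0, 0, 0, 0, 1],
  [3.6, 38.8, 0, 0, 0, 0, 1],
  [3.6, 38.8, 0, 0, 0, 0, 1],
  [3.6, 38.8, 0, 0, 0, 0, 1],
  [1.9, 19, 0, 0, 0, 0, 1],
  [0, 0, 20, 0, 0, 0, 1],
  [0, 0, 20, 0, 0, 0, 1],
  [0, 0, 12, 0, 0, 0, 1],
  [0, 0, 4, 0, 0, 0, 1],
  [0, 0, 0, 0, 0, 0, 1],
  [0, 0, 0, 0, 0, 0, 1],
])

```text
time: 7.85
tool_pos: [508.1, 63.9, 73.1]
tcp_rot: [180.0, -0.1, 6.1]
ft_force: [0.3, 1.1, -3.0]
finger_gap: 19.2
grip_force: 69.2
```

```bash
python3 - <<'E'
from h import *
cv2.imwrite("pics/top1.png",optics.snapshot("top")[140:340,200:440,::-1].repeat(3,0).repeat(3,1)[:600,:720]);cv2.imwrite("pics/sc1.png",optics.snapshot("scene")[130:330,160:400,::-1].repeat(3,0).repeat(3,1));s=sensors.sense();print(s["tool_pos"],s["tcp_rot"],s["ft_force"])
E
```

```text
[508.1  63.9  73.1] [180.   -0.1   6.1] [ 0.4 -0.6 -2.7]
```

View pics/sc1.png

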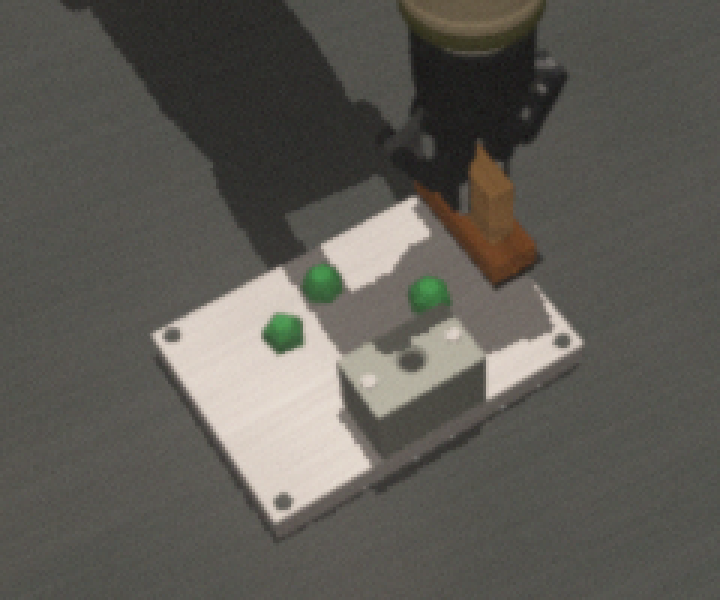

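The picture shows the scraper held upright at the plate's left end, with the foot's far corner at crop (497,280). All three chips are ahead of it at (428,295), (322,283) and (283,332), and the foot is clear of the terminal block. Lowering to touch.

apply_moves([
  [0, 0, 4, 0, 0, 0, 1],
  [0, 0, 3, 0, 0, 0, 1],
  [0, 0, 1, 0, 0, 0, 1],
  [0, 0, 0.8, 0, 0, 0, 1],
  [0, 0, 0, 0, 0, 0, 1],
])

```text
time: 8.57
tool_pos: [507.4, 63.9, 63.8]
tcp_rot: [-180.0, 0.0, 6.1]
ft_force: [-3.8, 0.4, 3.6]
finger_gap: 19.4
grip_force: 69.7
```

apply_moves([
  [0, 4, -0.5, 0, 0, 0, 1],
  [0, 9, 0, 0, 0, 0, 1],
  [0, 9, 0, 0, 0, 0, 1],
  [0, 9, 0, 0, 0, 0, 1],
  [0, 9, 0, 0, 0, 0, 1],
  [0, 9, 0, 0, 0, 0, 1],
  [0, 9, 0, 0, 0, 0, 1],
  [0, 9, 0, 0, 0, 0, 1],
  [0, 9, 0, 0, 0, 0, 1],
  [0, 9, 0, 0, 0, 0, 1],
  [0, 9, 0, 0, 0, 0, 1],
  [0, 9, 0, 0, 0, 0, 1],
  [0, 9, 0, 0, 0, 0, 1],
  [0, 9, 0, 0, 0, 0, 1],
  [0, 9, 0, 0, 0, 0, 1],
  [0, 9, 0, 0, 0, 0, 1],
  [0, 9, 0, 0, 0, 0, 1],
  [0, 9, 0, 0, 0, 0, 1],
  [0, 9, 0, 0, 0, 0, 1],
  [0, 0, 0, 0, 0, 0, 1],
])

```text
time: 11.08
tool_pos: [525.3, -102.0, 64.1]
tcp_rot: [180.0, -0.0, 6.1]
ft_force: [0.1, -0.4, -4.0]
finger_gap: 18.5
grip_force: 69.4
```

```bash
python3 - <<'E'
from h import *
cv2.imwrite("pics/sc2.png",optics.snapshot("scene")[130:330,160:400,::-1].repeat(3,0).repeat(3,1))
E
```

```text
(no output)
```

View pics/sc2.png

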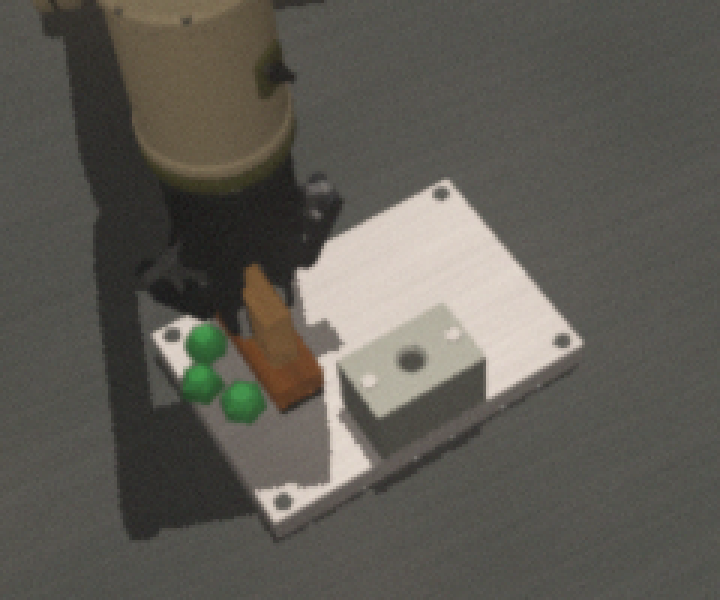

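All three chips, at (206,343), (202,382) and (243,401), are in front of the blade near the plate's right edge. Continuing over the edge, then lifting.

apply_moves([
  [0, 4, 0, 0, 0, 0, 1],
  [0, 8, 0, 0, 0, 0, 1],
  [0, 8, 0, 0, 0, 0, 1],
  [0, 8, 0, 0, 0, 0, 1],
  [0, 8, 0, 0, 0, 0, 1],
  [0, 8, 0, 0, 0, 0, 1],
  [0, 8, 0, 0, 0, 0, 1],
  [0, 8, 0, 0, 0, 0, 1],
  [0, 8, 0, 0, 0, 0, 1],
  [0, 0, 0, 0, 0, 0, 1],
  [0, -10, -15, 0, 0, 0, 1],
  [0, -30, -30, 0, 0, 0, 1],
  [0, -40, -30, 0, 0, 0, 1],
  [0, 0, 0, 0, 0, 0, 1],
])

```text
time: 12.88
tool_pos: [525.9, -86.6, 143.4]
tcp_rot: [179.9, -0.4, 6.3]
ft_force: [1.6, -0.2, -3.5]
finger_gap: 19.0
grip_force: 69.5
```

```bash
python3 - <<'E'
from h import *
im=optics.snapshot("scene");cv2.imwrite("pics/sc3.png",im[130:330,130:370,::-1].repeat(3,0).repeat(3,1))
hsv=cv2.cvtColor(im,cv2.COLOR_RGB2HSV);m=(hsv[...,0]>35)&(hsv[...,0]<90)&(hsv[...,1]>100);m[:,370:]=0
for c in blobs(m,10):print(cen(c),cast("scene",cen(c),8)[0])
E
```

```text
[205.61735700197238, 273.29388560157787] [ 532.7 -200.1    8. ]
```

View pics/sc3.png

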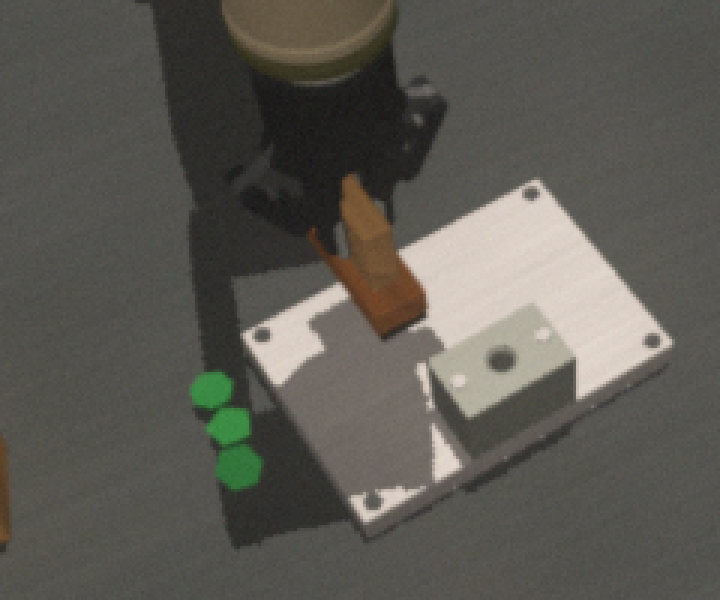

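The three chips lie on the bench right of the plate at crop (212,390), (230,426) and (238,468), around (533,-200) in world coordinates. Next the scraper goes down on the left.

apply_moves([
  [0, -20, 0, 0, 0, 0, 1],
  [0, -40, 0, 0, 0, 0, 1],
  [0, -40, 0, 0, 0, 0, 1],
  [0, -40, 0, 0, 0, 0, 1],
  [0, -40, 0, 0, 0, 0, 1],
  [0, -40, 0, 0, 0, 0, 1],
  [0, -40, 0, 0, 0, 0, 1],
  [0, -40, 0, 0, 0, 0, 1],
  [0, -19, 0, 0, 0, 0, 1],
  [0, 0, 20, 0, 0, 0, 1],
  [0, 0, 30, 0, 0, 0, 1],
  [0, 0, 30, 0, 0, 0, 1],
  [0, 0, 14, 0, 0, 0, 1],
  [0, 0, 6, 0, 0, 0, 1],
  [0, 0, 2, 0, 0, 0, 1],
  [0, 0, 0, 0, 0, 0, 1],
  [0, 0, 0, 0, 0, 0, 1],
])

```text
time: 15.05
tool_pos: [490.7, 228.1, 38.8]
tcp_rot: [-180.0, -0.1, 6.1]
ft_force: [-5.1, -1.4, 6.6]
finger_gap: 19.1
grip_force: 70.8
```

apply_moves([
  [0, 0, 0, 0, 0, 0, 0],
  [0, 0, 0, 0, 0, 0, 0],
  [0, 0, 0, 0, 0, 0, 0],
  [0, 0, 0, 0, 0, 0, 0],
  [0, 0, -30, 0, 0, 0, 0],
  [0, 0, -50, 0, 0, 0, 0],
  [0, 0, -55, 0, 0, 0, 0],
  [0, 0, -55, 0, 0, 0, 0],
])

```text
time: 16.05
tool_pos: [489.6, 227.8, 228.6]
tcp_rot: [180.0, 0.0, 6.1]
ft_force: [0.2, -0.3, -0.5]
finger_gap: 85.3
grip_force: 0.0
```

apply_moves([
  [-4.7, 46, 0, 0, 0, 0, 0],
  [-4.7, 46, 0, 0, 0, 0, 0],
  [-4.7, 46, 0, 0, 0, 0, 0],
  [-4.7, 46, 0, 0, 0, 0, 0],
  [-4.7, 46, 0, 0, 0, 0, 0],
  [-4.7, 46, 0, 0, 0, 0, 0],
  [-4.7, 46, 0, 0, 0, 0, 0],
  [-4.7, 46, 0, 0, 0, 0, 0],
  [-4.7, 46, 0, 0, 0, 0, 0],
  [-4.7, 46, 0, 0, 0, 0, 0],
  [-4.7, 46, 0, 0, 0, 0, 0],
  [-4.7, 46, 0, 0, 0, 0, 0],
  [-4.7, 48, 0, 0, 0, 0, 0],
  [0, 0, 0, 0, 0, 0, 0],
  [0, 0, 0, 0, 0, 0, 0],
])

```text
time: 17.92
tool_pos: [492.9, -374.9, 226.6]
tcp_rot: [-179.9, 0.0, 6.1]
ft_force: [0.2, 0.9, 0.7]
finger_gap: 85.3
grip_force: 0.0
```

```bash
python3 - <<'E'
from h import *
print(cast("scene",[297.3,250],80),"socket scene")
im=cv2.imread("pics/scene0.png")
print("handle top scene",cast("scene",[(502-400)/6+75,95/6+250],122), "collar", cast("scene",[(571-400)/6+75,193/6+250],66))
c=optics.get_calibration("wrist");w=optics.snapshot("wrist");cv2.imwrite("pics/w1.png",w[...,::-1])
np.savez("w1.npz",K=c["camera_matrix"],T=c["pose"]);print(np.array(c["camera_matrix"])[0],np.array(c["pose"])[:3,3],sensors.sense()["tool_pos"])
E
```

```text
[[609.3 -32.   80. ]] socket scene
handle top scene [[ 495.2 -374.1  122. ]] collar [[ 498.1 -374.5   66. ]]
[371.6   0.  319.8] [ 565.7 -366.3  369.6] [ 493.2 -374.4  226.8]
```

View pics/w1.png

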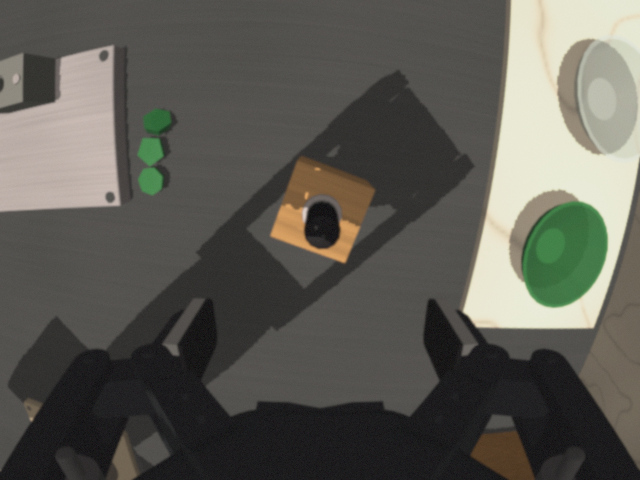

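The wrist view shows the probe's handle top at about (322,238), its collar at (322,207), and the stand top at (300,157), (375,186), (346,262), (271,237).

```bash
python3 - <<'E'
from h import *
d=np.load("w1.npz");c=dict(camera_matrix=d["K"],pose=d["T"])
w=cv2.imread("pics/w1.png");g=w.max(2);m=(g<45)*1;m[:170]=0;m[265:]=0;m[:,:280]=0;m[:,:]*=1;m[:,365:]=0
for b in blobs(m,50):
    x,y,ww,h=cv2.boundingRect(b);print("dark",x,y,ww,h);print("top centre guess",cast("wrist",[x+ww/2,y+h-ww/2],122,c))
print("top",cast("wrist",[322,238],122,c),"stand",cast("wrist",[(300,157),(375,186),(346,262),(271,237)],60,c).mean(0))
E
```

```text
dark 306 202 33 43
top centre guess [[ 498.7 -375.   122. ]]
top [[ 491.8 -375.4  122. ]] stand [ 496.9 -376.    60. ]
```

apply_moves([
  [2, 0.8, 30, 0, 0, 0, 0],
  [0, 0, 40, 0, 0, 0, 0],
  [0, 0, 40, 0, 0, 0, 0],
  [0, 0, 28, 0, 0, 0, 0],
  [0, 0, 10, 0, 0, 0, 0],
  [0, 0, 0, 0, 0, 0, 0],
  [0, 0, 0, 0, 0, 0, 0.5],
  [0, 0, 0, 0, 0, 0, 0.6],
  [0, 0, 0, 0, 0, 0, 1],
  [0, 0, 0, 0, 0, 0, 1],
  [0, 0, 0, 0, 0, 0, 1],
  [0, 0, 0, 0, 0, 0, 1],
  [0, 0, 0, 0, 0, 0, 1],
  [0, 0, 0, 0, 0, 0, 1],
], force=50)

```text
time: 19.73
tool_pos: [495.6, -376.2, 79.9]
tcp_rot: [179.9, -0.1, 6.1]
ft_force: [0.5, 0.4, 5.9]
finger_gap: 25.0
grip_force: 49.0
```

apply_moves([
  [0, 0, -15, 0, 0, 0, 1],
  [0, 0, -30, 0, 0, 0, 1],
  [0, 0, -35, 0, 0, 0, 1],
  [0, 0, -25, 0, 0, 0, 1],
  [8, -18, 0, 0, 0, 0, 1],
  [18, -40.2, 0, 0, 0, 0, 1],
  [18, -40.2, 0, 0, 0, 0, 1],
  [18, -40.2, 0, 0, 0, 0, 1],
  [18, -40.2, 0, 0, 0, 0, 1],
  [18, -40.2, 0, 0, 0, 0, 1],
  [18, -40.2, 0, 0, 0, 0, 1],
  [18, -40.2, 0, 0, 0, 0, 1],
  [13, -31.8, 0, 0, 0, 0, 1],
  [0, 0, 20, 0, 0, 0, 1],
  [0, 0, 0, 0, 0, 0, 1],
])

```text
time: 21.6
tool_pos: [603.4, -30.0, 160.1]
tcp_rot: [-179.9, 0.4, 6.2]
ft_force: [-0.2, 0.9, -1.3]
finger_gap: 24.8
grip_force: 49.7
```

```bash
python3 - <<'E'
from h import *
c=optics.get_calibration("wrist");np.savez("w2.npz",K=c["camera_matrix"],T=c["pose"]);w=optics.snapshot("wrist");s=optics.snapshot("scene");print(sensors.sense()["tool_pos"])
cv2.imwrite("pics/w2.png",w[...,::-1]);cv2.imwrite("pics/s2.png",s[...,::-1])
a=np.zeros((600,800,3),np.uint8);a[:600,:400]=cv2.resize(w[140:340,255:388,::-1],(400,600),interpolation=2);a[:600,400:]=cv2.resize(s[150:300,250:350,::-1],(400,600),interpolation=2)
cv2.imwrite("pics/c2.png",a)
E
```

```text
[604.8 -31.2 162.7]
```

View pics/c2.png

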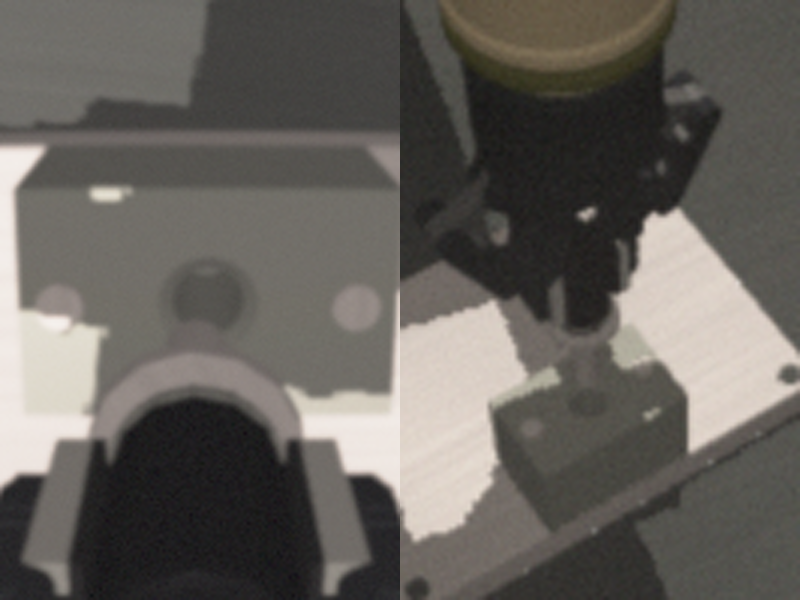

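The left half (wrist) shows the hole centre at crop (208,300), block hole screws at (58,308) and (356,308), and collar edges at u = 95 and 298 with the top of its arc at v ≈ 352. The stem points just left of the hole. In the right half (scene) the stem tip hangs above the hole at (588,403).

```bash
python3 - <<'E'
from h import *
d=np.load("w2.npz");c=dict(camera_matrix=d["K"],pose=d["T"])
f=lambda u,v:[255+u*133/400,140+v/3]
print("hole",cast("wrist",f(208,300),80,c),"screws",cast("wrist",[f(58,308),f(356,308)],80,c),"block corners",cast("wrist",[f(18,188),f(398,188)],80,c))
z=sensors.sense()["tool_pos"][2]-20
print("collar L/R",cast("wrist",[f(95,425),f(298,425)],z+3,c),"arc far",cast("wrist",[f(196,352)],z+3,c), z)
s=cv2.imread("pics/s2.png");print("scene hole",cast("scene",[250+188/4,150+403/4],80))
print(sensors.sense()["tool_pos"],d["T"][:3,3])
E
```

```text
hole [[607.9 -31.1  80. ]] screws [[602.8   0.1  80. ]
 [609.5 -62.3  80. ]] block corners [[627.7  10.3  80. ]
 [636.1 -67.2  80. ]]
collar L/R [[606.4 -13.1 145.7]
 [609.7 -44.1 145.7]] arc far [[620.  -27.3 145.7]] 142.68812056487636
scene hole [[610.5 -33.3  80. ]]
[604.8 -31.2 162.7] [677.  -21.2 302.7]
```

apply_moves([
  [2.4, 1.2, 4, 0, 0, 0, 1],
  [0, 0, 6, 0, 0, 0, 1],
  [0, 0, 0, 0, 0, 0, 1],
  [0, 0, 3, 0, 0, 0, 1],
  [0, 0, 3, 0, 0, 0, 1],
  [0, 0, 2, 0, 0, 0, 1],
  [0, 0, 0, 0, 0, 0, 1],
])

```text
time: 22.58
tool_pos: [608.3, -31.7, 145.7]
tcp_rot: [-180.0, 0.0, 6.1]
ft_force: [-0.2, -0.1, -0.3]
finger_gap: 25.0
grip_force: 49.7
```

apply_moves([
  [0, 0, 2, 0, 0, 0, 1],
  [0, 0, 2, 0, 0, 0, 1],
  [0, 0, 2, 0, 0, 0, 1],
  [0, 0, 0, 0, 0, 0, 1],
])

```text
time: 23.08
tool_pos: [608.4, -31.7, 139.7]
tcp_rot: [-180.0, 0.0, 6.1]
ft_force: [-0.3, 0.1, -0.6]
finger_gap: 24.7
grip_force: 49.7
```

Inside the hole with no contact force, so continuing down slowly.

apply_moves([
  [0, 0, 3, 0, 0, 0, 1],
  [0, 0, 3, 0, 0, 0, 1],
  [0, 0, 3, 0, 0, 0, 1],
  [0, 0, 3, 0, 0, 0, 1],
  [0, 0, 0, 0, 0, 0, 1],
])

```text
time: 23.7
tool_pos: [608.4, -31.7, 127.6]
tcp_rot: [-180.0, 0.0, 6.1]
ft_force: [-0.5, 0.3, -1.0]
finger_gap: 25.0
grip_force: 49.7
```

apply_moves([
  [0, 0, 4, 0, 0, 0, 1],
  [0, 0, 5, 0, 0, 0, 1],
  [0, 0, 5, 0, 0, 0, 1],
  [0, 0, 5, 0, 0, 0, 1],
  [0, 0, 4, 0, 0, 0, 1],
  [0, 0, 2, 0, 0, 0, 1],
  [0, 0, 1, 0, 0, 0, 1],
  [0, 0, 1, 0, 0, 0, 1],
  [0, 0, 0, 0, 0, 0, 1],
])

```text
time: 24.82
tool_pos: [608.5, -31.8, 101.0]
tcp_rot: [180.0, 0.0, 6.1]
ft_force: [-1.9, 0.0, -0.5]
finger_gap: 25.3
grip_force: 49.8
```

apply_moves([
  [0, 0, 0.5, 0, 0, 0, 1],
  [0, 0, 0.5, 0, 0, 0, 1],
  [0, 0, 0.5, 0, 0, 0, 1],
  [0, 0, 0, 0, 0, 0, 1],
])

```text
time: 25.32
tool_pos: [608.5, -31.8, 99.9]
tcp_rot: [180.0, -0.0, 6.1]
ft_force: [-4.8, 0.6, 5.8]
finger_gap: 24.8
grip_force: 50.2
```

The collar is resting on the block: 5.8 N upward at exactly the expected height. Releasing and retreating.

apply_moves([
  [0, 0, 0, 0, 0, 0, 0],
  [0, 0, 0, 0, 0, 0, 0],
  [0, 0, 0, 0, 0, 0, 0],
  [0, 0, 0, 0, 0, 0, 0],
  [0, 0, -15, 0, 0, 0, 0],
  [0, 0, -40, 0, 0, 0, 0],
  [0, 0, -50, 0, 0, 0, 0],
  [0, 0, -40, 0, 0, 0, 0],
  [-50, 0, 0, 0, 0, 0, 0],
  [-50, 0, 0, 0, 0, 0, 0],
  [-50, 0, 0, 0, 0, 0, 0],
  [0, 0, 0, 0, 0, 0, 0],
])

```text
time: 26.82
tool_pos: [456.9, -47.8, 245.3]
tcp_rot: [180.0, -0.0, 6.1]
ft_force: [0.0, -0.3, 0.7]
finger_gap: 85.7
grip_force: 0.0
```

```bash
python3 - <<'E'
from h import *
cv2.imwrite("pics/fin.png",optics.snapshot("scene")[...,::-1])
E
```

```text
(no output)
```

View pics/fin.png

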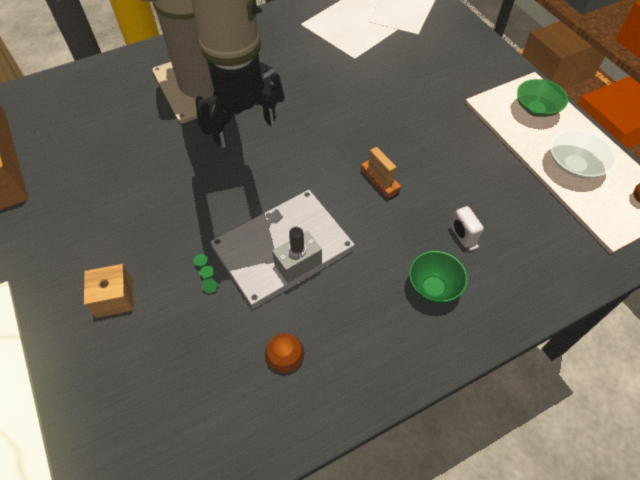

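The final view shows the probe seated upright in the block at (297,243) and the chips on the bench at (205,272). The scraper stands at (381,175), clear of the plate, and the bystanders haven't moved.

```bash
python3 -c "
from bench import r
print(r.hand_in())"
```

```text
the job is handed in; nothing more can be done
None
```

I handed the job in at about 27 s of the 72 s allowed; the hand-in call gave no verdict. In the last camera view the three chips are on the bench, the scraper stands clear of the plate, the probe is seated in the terminal block, and the bowl, paperweight and tape measure have not moved.

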